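Zero the sinker chute's gate dial and back it off four clicks

ROBOT

A 7-joint arm with a two-finger parallel gripper is mounted at the origin on the work surface. World frame = base frame: x ahead of the robot, y to its left, z up, the work surface at z = 0. Lengths are in m, angles in rad, forces in N, time in s.
With the tool pointing down it reaches from about 0.4 to 0.85 m from the base axis. Payload 10.4 kg.
Tool frame: the origin (TCP) lies at the very end of the fingers, on their centre line; the grasp point (between the pads) lies 19 mm behind it; z points along the fingers, y is the direction in which the jaws open and shut (so a half turn about z gives the same grasp; the last joint's range is limited). The gripper opens to 87 mm and grips with 3 to 60 N. Pads are 19 mm wide; open, the fingers measure 117 mm over their backs; the gripper's body (75 mm by 190 mm) begins 51 mm behind the grasp point.
Start: joints at [-1.26, 0.332, -0.065, 1.46, 0.022, 1.35, -0.088], TCP at [0.205, 0.591, 0.223] pointing down, gripper open.
Joint ranges: [-2.6, 2.6], [-0.5, 2.12], [-1.47, 1.34], [0.16, 2.42], [-1.27, 4.41], [0.06, 2.06], [-2.6, 2.6]. Speed limits (rad/s): [2.22, 2.22, 2.79, 2.79, 3.14, 3.14, 3.14].

INTERFACE

Orientations are given as a unit quaternion [x, y, z, w].
In Python, from bench import read_state, camera, close_job gives the robot as it stands.
- The arm moves only by the shell command python3 -m inch 'ROWS' [OPENING] [FORCE]. ROWS is JSON, a list of rows, each a list of 6 numbers: the shift along the tool's x, y, z as a fraction of full scale, then the turn, a rotation vector about the tool's x, y, z as a fraction of full scale. In form: [[tx, ty, tz, ax, ay, az], ...]. A call has 1 to 5 rows; each row shifts and turns the commanded pose from where the row before left it, along the tool's axes as they then stand; what a row does not reach is not made up. Full scale, the value 1, is 0.04 m for a shift and 120 degrees for a turn. A row lasts 1/8 s, in which the tool goes at most 62.5 mm and 10.7 degrees, less where a joint would pass 70% of its speed; a pose out of reach is approached as far as the arm can. A call with a number of a shift or a turn outside -1 to 1 is refused whole. A call with a gripper value outside its range is refused whole. OPENING is the opening, from -1 (shut) to 1 (fully open), so that 0 is half open, set as the call begins (- or left out, the last holds). The fingers move at their own pace and stop on an object; FORCE is the grip in N (left out, the last holds). Time passes only in rows, so rows that do not move let the fingers close. It gives the time, the measured TCP pose, the force and the opening at its end, in the units of the state.
- read_state(): the state, without advancing time (a new reading comes with each control period).
- camera(name): name is "scene" or "top"; returns a dict with "img" (480x640x3 uint8, red, green, blue), "depth" (480x640 float32, m along the optical axis (not along the pixel's ray), 0 where there is no reading), "fx", "fy", "cx", "cy" (pixels), "k1" (the pictures are not rectified: a ray, as slopes to the right and down, at radius r is drawn at 1 + k1 r^2 times it, then the intrinsics apply), "position" and "orientation" of the camera in the world. Camera axes: x right, y down, z forward; pixel columns grow to the right and rows downward; lengths in m; the calibration is good to about 2 mm. A picture is of the moment at which its call begins.
- close_job(): hands the job in, once; it reports no verdict.
The state is a dict: "time": time; "joint_positions": joint angles; "joint_vel": joint speeds; "joint_torque": joint torques, N m; "ee_pos": TCP position; "eef_rot": TCP orientation; "ft_force": force on the tool from outside, world axes, zero at the start; "torque": the same for the moment, N m; "width": finger opening in m.
Only numpy, scipy, OpenCV 4.12 (cv2) and the standard library are available. Lean on these libraries where they do the work, as an engineer would, in place of code of your own. Each camera call takes 0.05 s, during which the arm holds its last target.

TASK

Set the chute gate: turn the black dial clockwise (seen from above) until it comes up gently but firmly against its stop, without forcing it, then turn it back exactly four clicks and let go. Leave the crucible, mould, dipper and loose sinker as they are.

Things in the scene. Friction and masses are not known exactly. Their poses are not given: they have to be found in the camera images.
- dial_grip (a point): On the dial's upright turning axis, 18 mm above the flat top of the green box, 15 mm below the dial's top. The dial is a fluted black round knob, 44 mm across (52 mm at a thin skirt in its lowest 5 mm), 33 mm tall. Grip it across its diameter from above, at any yaw. This point does not turn with the dial; x, y lie along the box's sides, z up.
- feeder: Fixed assembly; origin on the cart under the dial's axis. A 120 x 120 x 70 mm green box under the dial; a tin chute along x, its centre line at y = +170 mm, up to 210 mm tall; beyond it a wooden crate 75 mm tall. Inside the box is the dial's stop: it lies clockwise of the start, 2 to 5 clicks away, is not visible and differs each time; only feel tells.
- dial (a joint): Angle of the dial against the box, rad, growing anticlockwise seen from above; 0: pointer along the box's x. Starts within 0.14 of 0. 24 clicks to a turn (15 degrees, 0.262 rad each); let go, it springs into the nearest notch. A click takes about 0.15 N m. Press on the stop with 0.3 to 0.5 N m for half a second; over 0.55 N m harms it. The stop gives like a stiff spring, 12 N m/rad.
- pointer (a point): End of the white pointer line on the dial's top, 24 mm from the axis; turns with the dial, x axis outward along the line. The stop lies at a click notch: pressing on the stop winds the dial 0.03 to 0.06 rad past that notch; let go, it springs back there. Clicks are counted from that notch.
- telltale: Flat red tell-tale hand under the dial, 44 mm long; origin on the axis, x along the hand. Turned clockwise, the dial picks it up when the white pointer comes over it and carries it easily to the stop; turned back, the dial leaves it there. Until the stop is reached it does not show where the stop is. Only the dial moves it.
- crucible_mid (a point): Loose orange crucible, 80 mm wide at the rim, 75 mm tall; centre, half-way up. Leave alone.
- mould_mid (a point): Loose dark cast-iron mould block, 100 x 60 x 45 mm; centre, half-way up. Leave alone.
- dipper_mid (a point): Loose brass dipper lying on the cart: cup 56 mm wide and 30 mm tall, handle 170 mm along its own -x; this point is the cup's centre, half-way up. Leave alone.
- sinker_mid (a point): Loose grey lead sinker standing upright, 26 mm wide, 42 mm tall; this point is 18 mm up. Leave alone.

How it is judged:
On the way:
1. the dial has been turned clockwise and pressed, with the red hand, against its stop (contact force between telltale and anything else above 5 N), for 0.2 s.
At the end, for the whole second after the job is handed in: the dial rests four clicks back from the stop: its white pointer is 60 degrees (within 6) anticlockwise of the red hand left at the stop, and the dial is still (x of pointer in the frame of telltale between 0.0098 and 0.0141 m and y of pointer in the frame of telltale above 0.015 m and velocity of joint dial between -0.05 and 0.05 rad/s); the robot touches nothing.
It fails at once if the dial was forced against its stop (more than about 0.55 N m) (contact force between telltale and anything else above 36 N).
It fails at once if the crucible, mould, dipper or loose sinker was moved more than 15 mm (distance of any of crucible_mid, mould_mid, dipper_mid, sinker_mid from where it was at the start of the episode above 0.015 m).
It also fails if it takes over 69 s, if anything falls off the work surface, if the arm or the gripper's body presses on something with over 40 N, if the wrist force passes 120 N, or if a joint passes its speed limit or range.

## Working session

There is one attempt and no reset: what is moved stays moved. The work goes in short steps, Python scripts to look and compute and a shell command to move; the robot and the scene stay as the last step left them, time stands still between calls to the robot, and variables do not carry over. Pictures are saved under pics/ and viewed, and the job is handed in when it is done.

```bash
ls; mkdir -p pics
cat > h.py <<'E'
import numpy as np,cv2
from scipy.spatial.transform import Rotation as R
from bench import read_state,camera,close_job
def shot(name,tag):
    c=camera(name); cv2.imwrite(f'pics/{tag}.png',c['img'][:,:,::-1]); np.savez(f'pics/{tag}.npz',**c); return c
def load(tag):
    z=np.load(f'pics/{tag}.npz',allow_pickle=True); return {k:z[k] for k in z.files}
def ray(c,u,v):
    K=np.array([[c['fx'],0,c['cx']],[0,c['fy'],c['cy']],[0,0,1]],float)
    p=cv2.undistortPoints(np.array([[[u,v]]],float),K,np.array([float(c['k1']),0,0,0]))[0,0]
    return R.from_quat(c['orientation']).apply([p[0],p[1],1.0])
def pz(c,u,v,z):
    d=ray(c,u,v);o=np.array(c['position']); return o+d*(z-o[2])/d[2]
def pd(c,u,v):
    return np.array(c['position'])+ray(c,u,v)*float(c['depth'][int(round(v)),int(round(u))])
def proj(c,P):
    q=R.from_quat(c['orientation']).inv().apply(np.array(P)-np.array(c['position']))
    x,y=q[0]/q[2],q[1]/q[2];f=1+c['k1']*(x*x+y*y)
    return c['fx']*x*f+c['cx'],c['fy']*y*f+c['cy']
E
python3 - <<'E'
from h import *
for n in('scene','top'):
    c=shot(n,n+'0'); print(n,c['position'],c['orientation'],c['fx'],c['k1'])
print(read_state())
E
```

```text
pics
scene [ 1.21578222 -0.26104262  0.57125453] [ 0.72022465  0.5416473  -0.26716551 -0.34134622] 486.0529695800853 -0.08851661339863068
top [ 0.5681855  -0.09404226  0.98602837] [ 0.71553706 -0.69694309  0.03093798 -0.03633012] 509.7025117536001 -0.00525979928359999
{'time': 0.1, 'joint_positions': array([-1.25962807,  0.33277045, -0.06472285,  1.46084796,  0.0215951 ,
        1.34990286, -0.08851818]), 'joint_vel': array([ 0.00065529, -0.00040502,  0.0010244 , -0.00232885,  0.00068086,
        0.00035932,  0.00055766]), 'joint_torque': array([ 1.21163532e-03, -6.24549937e+01,  2.46417860e-02, -3.90715098e+01,
       -6.13152841e-02,  3.65329860e-02,  9.13586518e-05]), 'ee_pos': array([0.20462965, 0.59018844, 0.2218619 ]), 'eef_rot': array([ 1.66100013e-01,  9.86108719e-01, -6.11375494e-04, -8.05507614e-05]), 'ft_force': array([-0.26075303, -0.27961494,  0.77086798]), 'torque': array([-0.02984829, -0.0029626 ,  0.02862195]), 'width': 0.0871973002451444}
```

View pics/scene0.png

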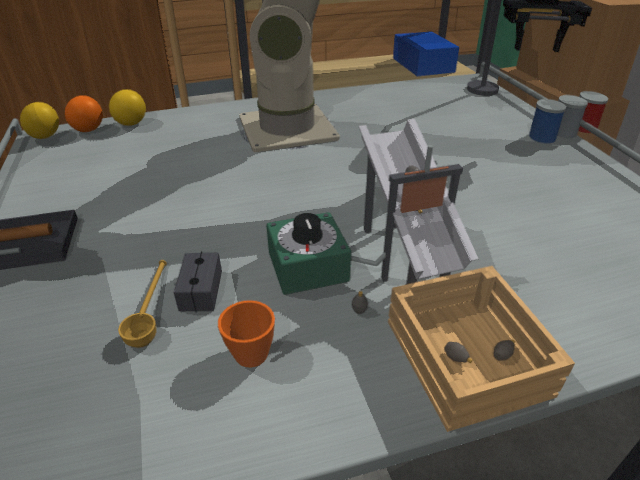

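View pics/top0.png

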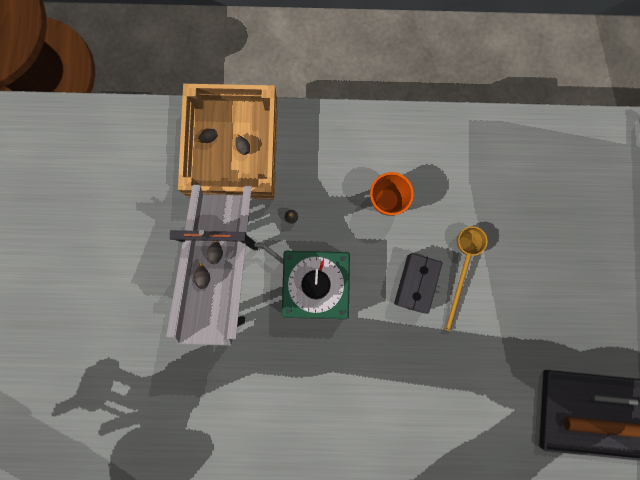

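The scene view shows the dial at about (308,226) on the green box. In the top view the dial is at (316,284), its white pointer aims up the image, and the red hand's tip is at about (322,264). The chute stands between the arm's start and the dial. Next I'll enlarge both views and measure.

Run:
```python
from h import *
t=load('top0');s=load('scene0')
a=cv2.resize(t['img'][240:330,270:360],(540,540),interpolation=cv2.INTER_CUBIC)
b=cv2.resize(s['img'][195:295,255:365],(594,540),interpolation=cv2.INTER_CUBIC)
cv2.imwrite('pics/crop0.png',np.hstack([a,b])[:, :, ::-1][:, :1134]); 
im=cv2.resize(np.hstack([a,b]),(800,381));cv2.imwrite('pics/crop0.png',im[:,:,::-1])
for u,v in[(287,256),(346,256),(346,314),(287,314)]: print('box corner area',pd(t,u,v))
for u,v in[(310,284),(316,290),(322,284)]: print('dialtop',pd(t,u,v))
g=t['img'].astype(int)
# box top by depth
H,W=t['depth'].shape
pts=[]
for v in range(230,340):
  for u in range(260,375):
    p=pd(t,u,v); pts.append((u,v,*p))
pts=np.array(pts)
m=(abs(pts[:,4]-0.07)<.008)
r=cv2.minAreaRect(pts[m][:,2:4].astype(np.float32)); print('box',r,np.median(pts[m][:,4]))
m=(pts[:,4]>.092)&(pts[:,4]<.12)
d=pts[m]; print('dial',cv2.minEnclosingCircle(d[:,2:4].astype(np.float32)),np.median(d[:,4]),d[:,2:5].mean(0),m.sum())
```

```text
box corner area [ 0.62609858 -0.04440162  0.0703111 ]
box corner area [ 0.62888561 -0.15052909  0.07024482]
box corner area [ 0.52561842 -0.15245066  0.07264046]
box corner area [ 0.52273102 -0.0476546   0.07128227]
dialtop [ 0.57668781 -0.08737164  0.10215738]
dialtop [ 0.56664462 -0.09800669  0.10054848]
dialtop [ 0.57722825 -0.10808164  0.10314588]
box ((0.5766410231590271, -0.09716691076755524), (0.12000862509012222, 0.12009267508983612), 0.22612188756465912) 0.07083078558896366
dial ((0.5776373744010925, -0.0969138890504837), 0.02352331019937992) 0.10331719554117469 [ 0.57694364 -0.09726767  0.10331945] 519
```

View pics/crop0.png

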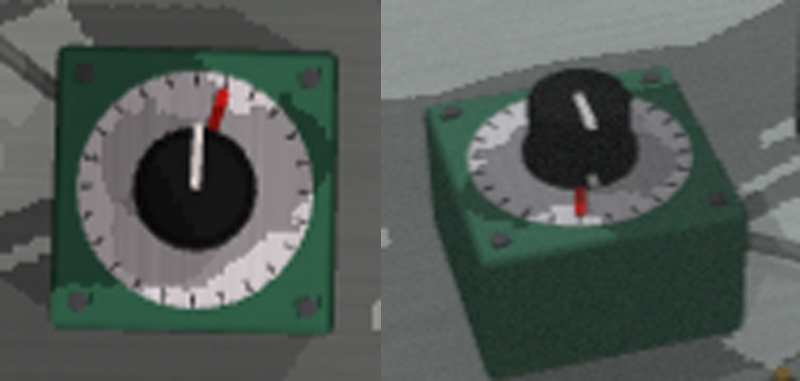

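The crop shows the pointer along box +x, about 2° off, and the red hand roughly 17° clockwise of it. Before moving I'll cross-check the dial with the scene camera and check chute clearance.

Run:
```python
from h import *
t=load('top0');s=load('scene0')
def tri(a,b):
    # closest points
    o1,d1=np.array(t['position']),ray(t,*a);o2,d2=np.array(s['position']),ray(s,*b)
    A=np.stack([d1,-d2],1);x=np.linalg.lstsq(A,o2-o1,rcond=None)[0]
    return (o1+d1*x[0]+o2+d2*x[1])/2, np.linalg.norm(o1+d1*x[0]-o2-d2*x[1])
# scene depth of the dial
P=[]
for v in range(205,250):
  for u in range(285,330):
    P.append((*pd(s,u,v),))
P=np.array(P); m=(P[:,2]>.098)&(P[:,2]<.112); print('scene dial top',P[m].mean(0),np.median(P[m][:,2]),m.sum())
c=P[m][:,:2]; print(cv2.minEnclosingCircle(c.astype(np.float32)))
# clearance
for c,n in((t,'top'),(s,'scene')):
  Q=np.array([pd(c,u,v) for v in range(0,480,2) for u in range(0,640,2) if c['depth'][v,u]>0])
  q=Q[(Q[:,2]>.125)&(Q[:,2]<.4)]; r=np.hypot(q[:,0]-.577,q[:,1]+.097)
  i=np.argsort(r)[:3]; print(n,r[i],q[i]); k=q[(r<.5)]; print('max z near',k[:,2].max())
# pointer and hand
print('ptr', pz(t,270+198*.1667*540/381*0+0,0,0) if 0 else '')
sc=90/381
for nm,u,v,z in(('ptr tip',270+199*sc,240+124*sc,.1035),('ptr base',270+196*sc,240+188*sc,.1035),('hand tip',270+223*sc,240+90*sc,.073)):
    p=pz(t,u,v,z);print(nm,p,np.degrees(np.arctan2(p[1]+.0971,p[0]-.5768)))
```

```text
scene dial top [ 0.58156988 -0.09932063  0.10333302] 0.10372348166160128 391
((0.579471230506897, -0.09856764227151871), 0.023880884051322937)
top [0.11827633 0.11899909 0.11903211] [[0.58896171 0.02066991 0.17440021]
 [0.56052328 0.02085287 0.18740759]
 [0.5921926  0.02105858 0.17253645]]
max z near 0.2489403930191617
scene [0.11539741 0.11554249 0.11585696] [[0.58073794 0.01833686 0.17661464]
 [0.57088419 0.01838051 0.18234472]
 [0.57901463 0.01883945 0.17927993]]
max z near 0.2476256553901705
ptr 
ptr tip [ 0.60234208 -0.09882328  0.1035    ] -3.8598003804240357
ptr base [ 0.57625993 -0.09826362  0.1035    ] -114.89732712147318
hand tip [ 0.61816789 -0.10877944  0.073     ] -15.76602230648019
```

```bash
python3 -m inch '[[0,0,-1,0,0,0],[0,0,-1,0,0,0],[0,0,-1,0,0,0]]' 1 30
```

```text
time: 0.48
ee_pos: [0.2047, 0.5902, 0.3434]
eef_rot: [0.166, 0.986, -0.0, -0.0]
ft_force: [0.2, 1.0, 0.4]
width: 0.0872
```

```bash
python3 -m inch '[[-0.96,-0.88,0,0,0,0],[-0.96,-0.88,0,0,0,0],[-0.96,-0.88,0,0,0,0],[-0.96,-0.88,0,0,0,0],[-0.96,-0.88,0,0,0,0]]'
```

```text
time: 1.1
ee_pos: [0.3291, 0.3596, 0.3423]
eef_rot: [0.166, 0.986, -0.0, -0.0]
ft_force: [1.1, 0.6, 0.6]
width: 0.087
```

```bash
python3 -m inch '[[-0.96,-0.88,0,0,0,0],[-0.96,-0.88,0,0,0,0],[-0.96,-0.88,0,0,0,0],[-0.96,-0.88,0,0,0,0],[-0.96,-0.88,0,0,0,0]]'
```

```text
time: 1.72
ee_pos: [0.4527, 0.1305, 0.3424]
eef_rot: [0.166, 0.986, 0.0, -0.0]
ft_force: [0.6, 0.5, -0.2]
width: 0.087
```

```bash
python3 -m inch '[[-0.96,-0.88,0,0,0,0],[-0.96,-0.88,0,0,0,0],[-0.96,-0.88,0,0,0,0],[-0.96,-0.88,0,0,0,0],[-0.96,-0.88,0,0,0,0]]'; python3 -m inch '[[0,0,0,0,0,0],[0,0,0,0,0,0]]'; python3 -c "
from h import *
s=read_state();print(s['joint_positions'],s['ee_pos'],s['torque'],s['ft_force']); shot('scene','s1')"
```

```text
time: 2.35
ee_pos: [0.5765, -0.0983, 0.3424]
eef_rot: [0.166, 0.986, 0.0, -0.0]
ft_force: [0.9, 0.7, 0.2]
width: 0.0868
time: 2.6
ee_pos: [0.5758, -0.0966, 0.3421]
eef_rot: [0.166, 0.986, 0.0, -0.0]
ft_force: [0.3, -0.2, -0.2]
width: 0.0869
[-0.45178377  0.22823302  0.66505063  1.39929136 -0.14016285  1.56260772
  1.43888466] [ 0.57583223 -0.09658723  0.34206609] [-0.01256783  0.00890479 -0.02698976] [ 0.32983355 -0.19299755 -0.1918323 ]
```

View pics/s1.png

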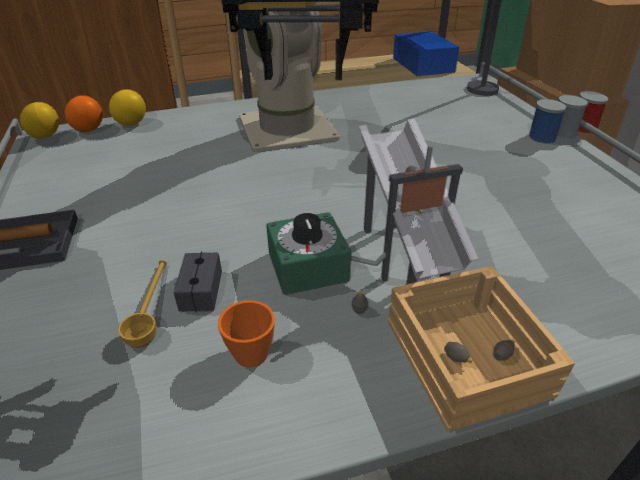

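```bash
python3 -m inch '[[-0.05,0,1,0,0,0],[0,0,1,0,0,0],[0,0,1,0,0,0],[0,0,1,0,0,0],[0,0,0.75,0,0,0]]'; python3 -c "
from h import *
s=read_state();print(s['ee_pos'],s['torque'],s['ft_force']); shot('scene','s2'); shot('top','t2')
a=load('s2')['img'][130:330,230:430];b=load('t2')['img'][190:390,220:420]
cv2.imwrite('pics/c2.png',cv2.resize(np.hstack([a,b]),(800,400))[:,:,::-1])"
```

```text
time: 3.28
ee_pos: [0.5772, -0.0956, 0.1511]
eef_rot: [0.165, 0.986, 0.001, -0.0]
ft_force: [-0.0, 0.7, -0.7]
width: 0.087
[ 0.57724231 -0.09561351  0.1510958 ] [ 0.0340736   0.0375752  -0.04150848] [-0.0382964   0.67387875 -0.71920473]
```

View pics/c2.png

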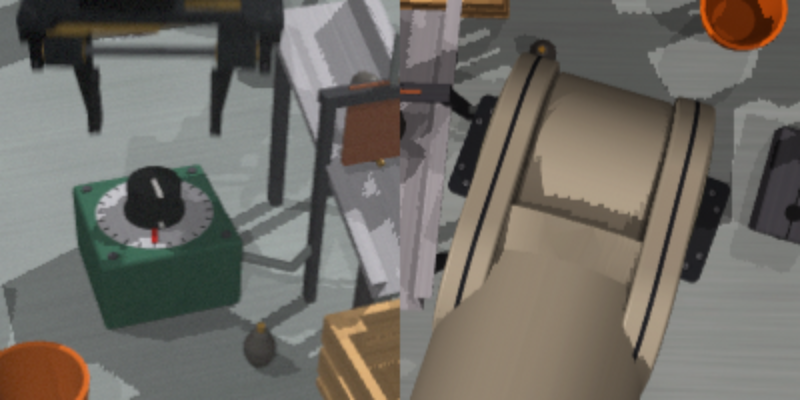

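```bash
python3 -m inch '[[0,0,0,0,0,0.083],[0,0,0,0,0,0.083],[0,0,0,0,0,0.083],[0,0,0,0,0,0],[0,0,0,0,0,0]]'; python3 -c "
from h import *
s=read_state();print(s['joint_positions'],s['ee_pos'],s['torque'],s['ft_force']);Rm=R.from_quat(s['eef_rot']);print(Rm.as_matrix());print(Rm.inv().apply(np.array([.5775,-.0975,.081])-s['ee_pos'])/.04)"
```

```text
time: 4.0
ee_pos: [0.5782, -0.0971, 0.1534]
eef_rot: [0.413, 0.911, 0.0, 0.0]
ft_force: [-0.3, -1.0, 0.9]
width: 0.0871
[-0.49679295  0.34832031  0.72120969  1.69096406 -0.24554597  1.19399463
  1.00588944] [ 0.57820963 -0.09709688  0.15335973] [-0.02317896  0.03000871  0.02635482] [-0.3241881  -0.99039105  0.88758332]
[[-6.59613555e-01  7.51604226e-01  1.02247416e-03]
 [ 7.51604860e-01  6.59613442e-01  4.91326222e-04]
 [-3.05154836e-04  1.09258198e-03 -9.99999357e-01]]
[ 0.00467948 -0.02195815  1.80896905]
```

```bash
python3 -m inch '[[0,-0.02,0.5,0,0,0],[0,0,0.5,0,0,0],[0,0,0.5,0,0,0],[0,0,0.3,0,0,0],[0,0,0,0,0,0]]'; python3 -c "
from h import *
s=read_state();print(s['ee_pos'],s['torque'],s['ft_force']); shot('scene','s3')
a=load('s3')['img'][130:330,230:430]
cv2.imwrite('pics/c3.png',cv2.resize(a,(600,600))[:,:,::-1])"
```

```text
time: 4.62
ee_pos: [0.5767, -0.0982, 0.0796]
eef_rot: [0.415, 0.91, -0.0, -0.001]
ft_force: [-0.7, -0.8, -0.4]
width: 0.087
[ 0.57672279 -0.09822272  0.07955993] [-0.00810211 -0.01770658 -0.01394142] [-0.6787629  -0.77625979 -0.37109363]
```

View pics/c3.png

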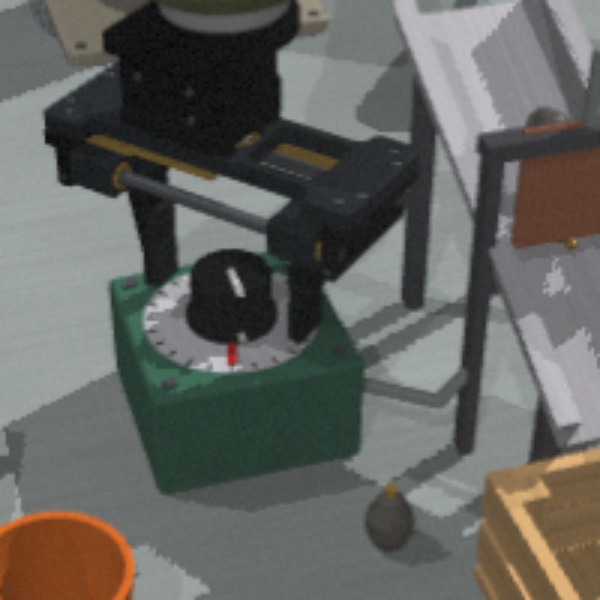

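The fingers straddle the dial, and the pointer and red hand are both visible to the scene camera. Now close.

```bash
python3 -m inch '[[0,0,0,0,0,0],[0,0,0,0,0,0],[0,0,0,0,0,0],[0,0,0,0,0,0],[0,0,0,0,0,0]]' -1 20;  python3 -m inch '[[0,0,0,0,0,0],[0,0,0,0,0,0],[0,0,0,0,0,0]]' -1 20; python3 -c "
from h import *
s=read_state();print(s['joint_positions'],s['ee_pos'],s['torque'],s['ft_force'],s['joint_torque'][6]); shot('scene','s4')
a=load('s4')['img'][180:280,255:355]
cv2.imwrite('pics/c4.png',cv2.resize(a,(600,600),interpolation=cv2.INTER_CUBIC)[:,:,::-1])"
```

```text
time: 5.3
ee_pos: [0.5773, -0.0982, 0.0806]
eef_rot: [0.415, 0.91, 0.0, 0.0]
ft_force: [-0.8, 0.4, -0.3]
width: 0.045
time: 5.68
ee_pos: [0.5772, -0.0983, 0.0805]
eef_rot: [0.415, 0.91, -0.0, -0.0]
ft_force: [-1.2, -0.2, 2.1]
width: 0.0437
[-0.46244047  0.43090321  0.68737749  1.76119925 -0.30870678  1.06011025
  1.04851463] [ 0.5771535  -0.09829625  0.08054362] [-0.14411353  0.36139824 -0.03055499] [-1.18052291 -0.19776291  2.13891049] -0.000626014170848066
```

View pics/c4.png

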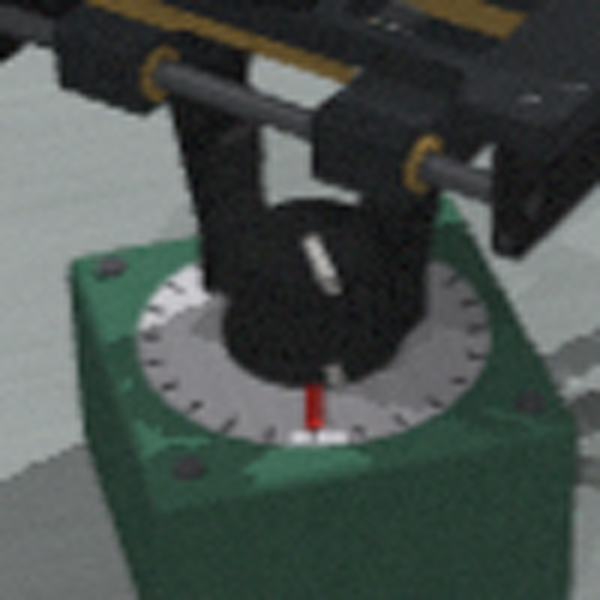

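```bash
cat > r.py <<'E'
from h import *
import os
s=read_state();x=R.from_quat(s['eef_rot']).apply([1,0,0]);y=np.degrees(np.arctan2(x[1],x[0]))
if not os.path.exists('y0'): open('y0','w').write(str(y))
y0=float(open('y0').read())
print('t %.2f cw %.2f Tz %.3f jt7 %.3f F %s T %s pos %s'%(s['time'],y0-y,s['torque'][2],s['joint_torque'][6],s['ft_force'].round(1),s['torque'].round(2),s['ee_pos'].round(4)))
E
python3 -m inch '[[0,0,0,0,0,0],[0,0,0,0,0,0]]' -1 40 >/dev/null; python3 r.py
python3 -m inch '[[0,0,0,0,0,0.0167],[0,0,0,0,0,0.0083]]' >/dev/null; python3 r.py
python3 -m inch '[[0,0,0,0,0,0.0167],[0,0,0,0,0,0.0083]]' >/dev/null; python3 r.py
python3 -m inch '[[0,0,0,0,0,0.0167],[0,0,0,0,0,0.0083]]' >/dev/null; python3 r.py
python3 -m inch '[[0,0,0,0,0,0.0167],[0,0,0,0,0,0.0083]]' >/dev/null; python3 r.py
python3 -m inch '[[0,0,0,0,0,0.0167],[0,0,0,0,0,0.0083]]' >/dev/null; python3 r.py
```

```text
t 5.97 cw 0.00 Tz -0.037 jt7 0.002 F [-2.  -0.2  3.1] T [-0.14  0.51 -0.04] pos [ 0.5772 -0.0983  0.0805]
t 6.22 cw 3.10 Tz 0.030 jt7 0.093 F [-2.4 -0.2  2.9] T [-0.26  0.69  0.03] pos [ 0.5772 -0.0983  0.0806]
t 6.47 cw 6.09 Tz 0.067 jt7 0.024 F [-3.2 -1.5  4.9] T [-0.3   0.77  0.07] pos [ 0.5772 -0.0983  0.0805]
t 6.72 cw 9.09 Tz 0.035 jt7 0.052 F [-3.3 -0.5  3.4] T [-0.33  0.85  0.04] pos [ 0.5772 -0.0983  0.0805]
t 6.97 cw 12.09 Tz 0.029 jt7 0.090 F [-3.5 -1.9  4.4] T [-0.29  0.82  0.03] pos [ 0.5772 -0.0983  0.0805]
t 7.22 cw 15.09 Tz 0.035 jt7 0.061 F [-4.6 -1.2  4.4] T [-0.34  0.86  0.03] pos [ 0.5772 -0.0983  0.0805]
```

```bash
python3 -c "
from h import *
shot('scene','s5')
a=load('s5')['img'][180:280,255:355]
cv2.imwrite('pics/c5.png',cv2.resize(a,(600,600),interpolation=cv2.INTER_CUBIC)[:,:,::-1])"; python3 r.py
```

```text
t 7.28 cw 15.11 Tz 0.041 jt7 0.134 F [-4.3 -1.   5.6] T [-0.25  0.91  0.04] pos [ 0.5772 -0.0983  0.0805]
```

View pics/c5.png

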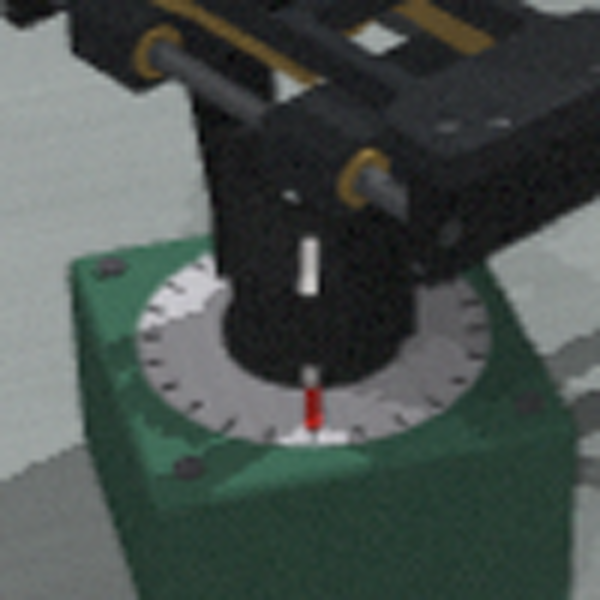

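The dial is turning with the grip, and the pointer is now over the red hand. I'll continue finely from here.

```bash
python3 -m inch '[[0,0,0,0,0,0.0125],[0,0,0,0,0,0.0125]]' >/dev/null; python3 r.py
python3 -m inch '[[0,0,0,0,0,0.0125],[0,0,0,0,0,0.0125]]' >/dev/null; python3 r.py
python3 -m inch '[[0,0,0,0,0,0.0125],[0,0,0,0,0,0.0125]]' >/dev/null; python3 r.py
python3 -m inch '[[0,0,0,0,0,0.0125],[0,0,0,0,0,0.0125]]' >/dev/null; python3 r.py
python3 -m inch '[[0,0,0,0,0,0.0083],[0,0,0,0,0,0]]' >/dev/null; python3 r.py
python3 -m inch '[[0,0,0,0,0,0.0083],[0,0,0,0,0,0]]' >/dev/null; python3 r.py
python3 -m inch '[[0,0,0,0,0,0.0083],[0,0,0,0,0,0]]' >/dev/null; python3 r.py
```

```text
t 7.53 cw 18.08 Tz 0.112 jt7 0.312 F [-4.  -1.4  4.5] T [-0.37  0.96  0.11] pos [ 0.5773 -0.0982  0.0805]
t 7.78 cw 21.10 Tz 0.101 jt7 0.298 F [-4.4 -1.3  5.1] T [-0.39  1.    0.1 ] pos [ 0.5773 -0.0983  0.0805]
t 8.03 cw 24.10 Tz -0.001 jt7 0.355 F [-4.2 -1.3  5.2] T [-0.36  0.92 -0.  ] pos [ 0.5772 -0.0983  0.0805]
t 8.28 cw 27.10 Tz 0.011 jt7 0.406 F [-4.1 -2.   5.3] T [-0.36  0.91  0.01] pos [ 0.5773 -0.0982  0.0805]
t 8.53 cw 28.04 Tz -0.092 jt7 -0.033 F [-4.4 -1.4  4.8] T [-0.38  0.94 -0.09] pos [ 0.5773 -0.0983  0.0805]
t 8.78 cw 29.03 Tz -0.086 jt7 -0.077 F [-3.6 -1.8  5. ] T [-0.44  0.8  -0.09] pos [ 0.5773 -0.0982  0.0805]
t 9.03 cw 30.01 Tz -0.013 jt7 -0.154 F [-5.  -1.8  5.2] T [-0.53  0.88 -0.01] pos [ 0.5773 -0.0983  0.0805]
```

```bash
python3 -m inch '[[0,0,0,0,0,0.005],[0,0,0,0,0,0]]' >/dev/null; python3 r.py
python3 -m inch '[[0,0,0,0,0,0.005],[0,0,0,0,0,0]]' >/dev/null; python3 r.py
python3 -m inch '[[0,0,0,0,0,0.005],[0,0,0,0,0,0]]' >/dev/null; python3 r.py
```

```text
t 9.28 cw 30.59 Tz -0.006 jt7 -0.116 F [-3.5 -1.7  5.1] T [-0.56  0.89 -0.01] pos [ 0.5773 -0.0983  0.0805]
t 9.53 cw 31.19 Tz 0.140 jt7 -0.199 F [-3.4 -2.1  5.3] T [-0.61  1.    0.14] pos [ 0.5773 -0.0983  0.0805]
t 9.78 cw 31.80 Tz 0.091 jt7 -0.176 F [-3.6 -2.2  5.4] T [-0.58  0.9   0.09] pos [ 0.5773 -0.0982  0.0805]
```

```bash
python3 -m inch '[[0,0,0,0,0,0.005],[0,0,0,0,0,0]]' >/dev/null; python3 r.py;python3 r.py
python3 -m inch '[[0,0,0,0,0,0.005],[0,0,0,0,0,0]]' >/dev/null; python3 r.py
```

```text
t 10.03 cw 32.39 Tz 0.224 jt7 -0.271 F [-3.3 -1.5  5.3] T [-0.63  0.95  0.22] pos [ 0.5773 -0.0982  0.0805]
t 10.03 cw 32.39 Tz 0.224 jt7 -0.271 F [-3.3 -1.5  5.3] T [-0.63  0.95  0.22] pos [ 0.5773 -0.0982  0.0805]
t 10.28 cw 33.01 Tz -0.054 jt7 -0.077 F [-3.8 -3.1  5. ] T [-0.57  0.85 -0.05] pos [ 0.5773 -0.0982  0.0805]
```

```bash
python3 -c "
from h import *
shot('scene','s6')
a=load('s6')['img'][180:280,255:355]
cv2.imwrite('pics/c6.png',cv2.resize(a,(600,600),interpolation=cv2.INTER_CUBIC)[:,:,::-1])"; python3 r.py;python3 -m inch '[[0,0,0,0,0,0]]'; python3 r.py; python3 -m inch '[[0,0,0,0,0,0]]'; python3 r.py
```

```text
t 10.32 cw 32.99 Tz 0.044 jt7 -0.025 F [-3.4 -3.1  4.3] T [-0.56  0.81  0.04] pos [ 0.5773 -0.0982  0.0805]
time: 10.45
ee_pos: [0.5773, -0.0982, 0.0805]
eef_rot: [0.656, 0.755, 0.0, 0.0]
ft_force: [-4.0, -2.0, 5.0]
width: 0.0431
t 10.45 cw 32.99 Tz -0.009 jt7 0.013 F [-4. -2.  5.] T [-0.61  0.86 -0.01] pos [ 0.5773 -0.0982  0.0805]
time: 10.58
ee_pos: [0.5773, -0.0982, 0.0805]
eef_rot: [0.656, 0.755, 0.0, -0.0]
ft_force: [-3.3, -2.0, 4.4]
width: 0.0429
t 10.57 cw 32.99 Tz -0.064 jt7 0.017 F [-3.3 -2.   4.4] T [-0.58  0.81 -0.06] pos [ 0.5773 -0.0982  0.0805]
```

View pics/c6.png

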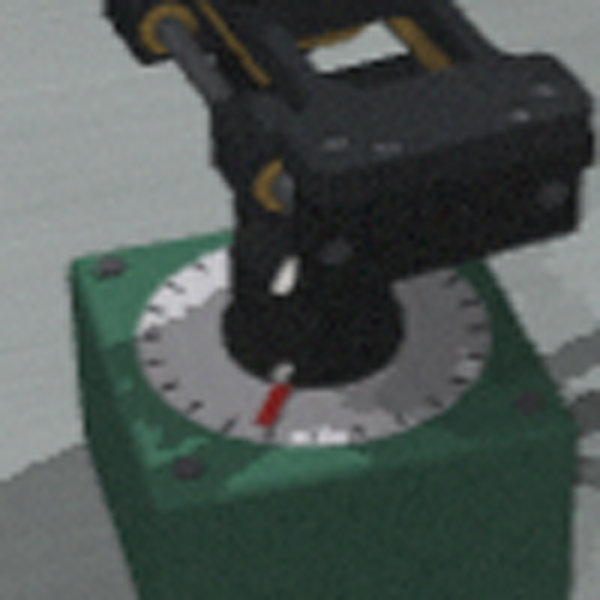

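```bash
cat > ang.py <<'E'
from h import *
import sys
# red hand angle via colour, scene image; plane z=0.073
def hand(c,z=.0735):
    g=c['img'].astype(int); m=(g[...,0]>110)&(g[...,1]<70)&(g[...,2]<70)
    v,u=np.nonzero(m); k=(v>200)&(v<265)&(u>270)&(u<350); u,v=u[k],v[k]
    P=np.array([pz(c,a,b,z) for a,b in zip(u,v)])
    d,mn=cv2.PCACompute(P[:,:2],None,maxComponents=1)
    p=P[:,:2].mean(0)
    f=P[np.argmax(np.hypot(P[:,0]-.578,P[:,1]+.098))]
    line=np.degrees(np.arctan2(mn[0,1],mn[0,0]))
    return len(u),np.degrees(np.arctan2(p[1]+.098,p[0]-.578)),line,f
def ptr(c,z=.1037):
    g=c['img'].astype(int); m=(g.min(2)>150)
    v,u=np.nonzero(m); k=(v>214)&(v<232)&(u>292)&(u<322); u,v=u[k],v[k]
    P=np.array([pz(c,a,b,z) for a,b in zip(u,v)]); d,mn=cv2.PCACompute(P[:,:2],None,maxComponents=1)
    p=P[:,:2].mean(0)
    return len(u),np.degrees(np.arctan2(mn[0,1],mn[0,0])),p
for t in sys.argv[1:]:
    c=load(t); print(t,hand(c)); 
    try: print('  ptr',ptr(c))
    except Exception as e: print(e)
E
python3 ang.py scene0 s4 s5 s6
```

```text
scene0 (17, np.float64(-16.471086907074096), np.float64(-12.771814573667832), array([ 0.6186768 , -0.10808447,  0.0735    ]))
  ptr (15, np.float64(-1.2769431113702974), array([ 0.58790253, -0.09857792]))
s4 (18, np.float64(-16.327153486317354), np.float64(-15.067932745612358), array([ 0.6186768 , -0.10808447,  0.0735    ]))
  ptr (8, np.float64(-0.9112304997685075), array([ 0.58563629, -0.09861963]))
s5 (13, np.float64(-17.510741392492367), np.float64(-13.864605776750144), array([ 0.62070314, -0.11032531,  0.0735    ]))
  ptr (14, np.float64(-13.453452281841125), array([ 0.59104409, -0.10291329]))
s6 (15, np.float64(-35.27535676791432), np.float64(-29.92624706011508), array([ 0.61397134, -0.12370827,  0.0735    ]))
  ptr (8, np.float64(-32.080789581980966), array([ 0.5920112 , -0.11008569]))
```

```bash
python3 -m inch '[[0,0,0,0,0,0.005]]' >/dev/null; python3 r.py
python3 -m inch '[[0,0,0,0,0,0]]' >/dev/null; python3 r.py
python3 -m inch '[[0,0,0,0,0,0.005]]' >/dev/null; python3 r.py
python3 -m inch '[[0,0,0,0,0,0]]' >/dev/null; python3 r.py
python3 -m inch '[[0,0,0,0,0,0.005]]' >/dev/null; python3 r.py
python3 -m inch '[[0,0,0,0,0,0]]' >/dev/null; python3 r.py
```

```text
t 10.70 cw 33.60 Tz 0.142 jt7 0.124 F [-4.  -2.1  4. ] T [-0.71  0.85  0.14] pos [ 0.5773 -0.0982  0.0805]
t 10.82 cw 33.59 Tz 0.071 jt7 -0.161 F [-3.4 -2.8  4.5] T [-0.64  0.84  0.07] pos [ 0.5773 -0.0982  0.0805]
t 10.95 cw 34.20 Tz 0.061 jt7 0.221 F [-3.1 -3.3  5.2] T [-0.64  0.81  0.06] pos [ 0.5773 -0.0982  0.0805]
t 11.07 cw 34.20 Tz 0.064 jt7 -0.156 F [-3.8 -2.2  5.2] T [-0.63  0.86  0.06] pos [ 0.5773 -0.0982  0.0805]
t 11.20 cw 34.81 Tz 0.019 jt7 0.230 F [-3.9 -2.8  4.3] T [-0.65  0.8   0.02] pos [ 0.5773 -0.0982  0.0805]
t 11.32 cw 34.80 Tz -0.027 jt7 -0.047 F [-3.4 -2.8  4.3] T [-0.65  0.71 -0.03] pos [ 0.5773 -0.0982  0.0805]
```

```bash
python3 -m inch '[[0,0,0,0,0,0.0125],[0,0,0,0,0,0.0125]]' >/dev/null; python3 r.py
python3 -m inch '[[0,0,0,0,0,0.0125],[0,0,0,0,0,0.0125]]' >/dev/null; python3 r.py
python3 -m inch '[[0,0,0,0,0,0.0125]]' >/dev/null; python3 r.py
python3 -m inch '[[0,0,0,0,0,0.0083]]' >/dev/null; python3 r.py
python3 -m inch '[[0,0,0,0,0,0.0083]]' >/dev/null; python3 r.py
python3 -m inch '[[0,0,0,0,0,0.0083]]' >/dev/null; python3 r.py
python3 -m inch '[[0,0,0,0,0,0]]' >/dev/null; python3 r.py
```

```text
t 11.57 cw 37.89 Tz 0.030 jt7 0.385 F [-4.2 -2.7  5. ] T [-0.71  0.76  0.03] pos [ 0.5773 -0.0982  0.0805]
t 11.82 cw 40.89 Tz 0.019 jt7 0.389 F [-3.5 -3.2  4.5] T [-0.68  0.63  0.02] pos [ 0.5773 -0.0982  0.0805]
t 11.95 cw 42.38 Tz 0.036 jt7 0.394 F [-2.6 -2.9  4.7] T [-0.69  0.7   0.04] pos [ 0.5773 -0.0982  0.0806]
t 12.07 cw 43.35 Tz -0.041 jt7 0.191 F [-2.5 -2.4  4.5] T [-0.68  0.66 -0.04] pos [ 0.5773 -0.0982  0.0805]
t 12.20 cw 44.34 Tz -0.001 jt7 0.250 F [-1.7 -2.3  3.6] T [-0.74  0.63 -0.  ] pos [ 0.5773 -0.0982  0.0805]
t 12.32 cw 45.33 Tz -0.038 jt7 0.208 F [-2.7 -2.7  4.3] T [-0.67  0.57 -0.04] pos [ 0.5773 -0.0982  0.0806]
t 12.45 cw 45.28 Tz -0.012 jt7 -0.183 F [-2.4 -3.3  4. ] T [-0.75  0.61 -0.01] pos [ 0.5773 -0.0982  0.0805]
```

```bash
python3 -m inch '[[0,0,0,0,0,0.005]]' >/dev/null; python3 r.py
python3 -m inch '[[0,0,0,0,0,0]]' >/dev/null; python3 r.py
python3 -m inch '[[0,0,0,0,0,0.005]]' >/dev/null; python3 r.py
python3 -m inch '[[0,0,0,0,0,0]]' >/dev/null; python3 r.py
```

```text
t 12.57 cw 45.88 Tz 0.113 jt7 0.145 F [-2.  -2.7  4.4] T [-0.74  0.51  0.11] pos [ 0.5774 -0.0982  0.0806]
t 12.70 cw 45.88 Tz -0.040 jt7 -0.121 F [-2.2 -3.   5.1] T [-0.72  0.55 -0.04] pos [ 0.5773 -0.0982  0.0805]
t 12.82 cw 46.48 Tz 0.193 jt7 0.073 F [-1.7 -3.2  4.2] T [-0.75  0.57  0.19] pos [ 0.5773 -0.0982  0.0805]
t 12.95 cw 46.48 Tz 0.075 jt7 -0.213 F [-2.7 -2.7  4.1] T [-0.81  0.55  0.07] pos [ 0.5773 -0.0982  0.0805]
```

```bash
python3 -m inch '[[0,0,0,0,0,0.005]]' >/dev/null; python3 r.py
python3 -m inch '[[0,0,0,0,0,0]]' >/dev/null; python3 r.py
```

```text
t 13.07 cw 47.09 Tz 0.102 jt7 0.161 F [-2.1 -3.7  4.5] T [-0.77  0.56  0.1 ] pos [ 0.5773 -0.0983  0.0805]
t 13.20 cw 47.09 Tz -0.002 jt7 -0.091 F [-2.2 -3.8  4.7] T [-0.76  0.44 -0.  ] pos [ 0.5773 -0.0982  0.0806]
```

```bash
python3 -m inch '[[0,0,0,0,0,0.005]]' >/dev/null; python3 r.py
python3 -m inch '[[0,0,0,0,0,0]]' >/dev/null; python3 r.py
```

```text
t 13.32 cw 47.69 Tz 0.143 jt7 0.092 F [-1.2 -2.3  4.2] T [-0.76  0.48  0.14] pos [ 0.5773 -0.0982  0.0805]
t 13.45 cw 47.68 Tz 0.114 jt7 -0.182 F [-2.3 -2.5  3.6] T [-0.81  0.44  0.11] pos [ 0.5773 -0.0982  0.0805]
```

```bash
python3 -m inch '[[0,0,0,0,0,0.005]]' >/dev/null; python3 r.py
python3 -m inch '[[0,0,0,0,0,0]]' >/dev/null; python3 r.py
```

```text
t 13.57 cw 48.29 Tz 0.078 jt7 0.159 F [-1.7 -4.1  4.1] T [-0.81  0.42  0.08] pos [ 0.5773 -0.0983  0.0805]
t 13.70 cw 48.29 Tz 0.039 jt7 -0.144 F [-1.7 -4.   3.6] T [-0.84  0.43  0.04] pos [ 0.5773 -0.0982  0.0806]
```

```bash
python3 -m inch '[[0,0,0,0,0,0.005]]' >/dev/null; python3 r.py
python3 -m inch '[[0,0,0,0,0,0]]' >/dev/null; python3 r.py
```

```text
t 13.82 cw 48.89 Tz 0.106 jt7 0.096 F [-2.  -3.4  2.4] T [-0.85  0.3   0.11] pos [ 0.5773 -0.0982  0.0805]
t 13.95 cw 48.89 Tz 0.037 jt7 -0.125 F [-1.6 -2.4  2.9] T [-0.82  0.34  0.04] pos [ 0.5773 -0.0982  0.0805]
```

```bash
python3 -m inch '[[0,0,0,0,0,0.0125],[0,0,0,0,0,0.0125]]' >/dev/null; python3 r.py
python3 -m inch '[[0,0,0,0,0,0.0125],[0,0,0,0,0,0.0125]]' >/dev/null; python3 r.py
python3 -m inch '[[0,0,0,0,0,0.0125],[0,0,0,0,0,0]]' >/dev/null; python3 r.py
python3 -c "
from h import *
shot('scene','s7')
a=load('s7')['img'][180:280,255:355]
cv2.imwrite('pics/c7.png',cv2.resize(a,(600,600),interpolation=cv2.INTER_CUBIC)[:,:,::-1])"; python3 ang.py s7
```

```text
t 14.20 cw 51.98 Tz 0.085 jt7 0.342 F [-1.6 -3.4  4.8] T [-0.81  0.39  0.09] pos [ 0.5773 -0.0982  0.0805]
t 14.45 cw 54.98 Tz -0.002 jt7 0.375 F [-0.8 -3.2  3.3] T [-0.9  0.2 -0. ] pos [ 0.5773 -0.0982  0.0805]
t 14.70 cw 56.41 Tz -0.075 jt7 -0.102 F [-0.7 -3.5  3.7] T [-0.87  0.19 -0.08] pos [ 0.5774 -0.0982  0.0805]
s7 (15, np.float64(-59.42562495729401), np.float64(125.88201815967614), array([ 0.59951729, -0.13532315,  0.0735    ]))
too many indices for array: array is 1-dimensional, but 2 were indexed
```

View pics/c7.png

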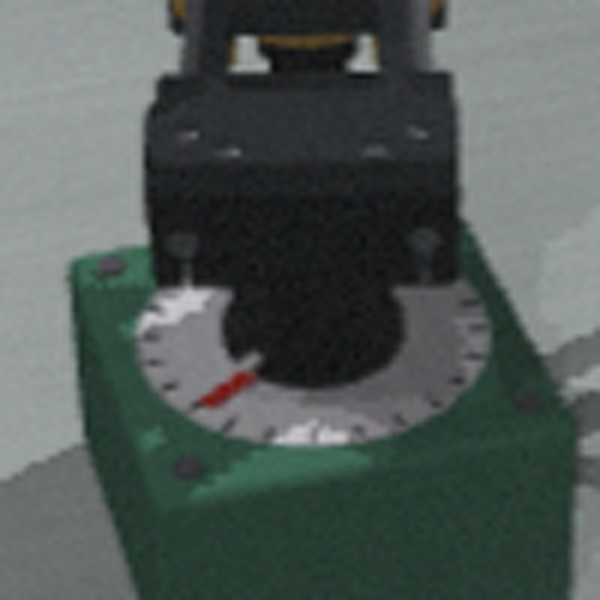

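The hand is now about 58° clockwise and tracks the gripper, so nothing is slipping. The next notch is near 60°, so I'll take fine steps.

```bash
for i in 1; do :; done
python3 -m inch '[[0,0,0,0,0,0.0083]]' >/dev/null; python3 r.py
python3 -m inch '[[0,0,0,0,0,0.0083]]' >/dev/null; python3 r.py
python3 -m inch '[[0,0,0,0,0,0.0083]]' >/dev/null; python3 r.py
python3 -m inch '[[0,0,0,0,0,0]]' >/dev/null; python3 r.py
```

```text
t 14.88 cw 57.40 Tz -0.002 jt7 0.420 F [-0.3 -3.3  3.2] T [-0.93  0.09 -0.  ] pos [ 0.5773 -0.0982  0.0805]
t 15.00 cw 58.43 Tz -0.012 jt7 0.297 F [-1.3 -3.   3.9] T [-0.96  0.14 -0.01] pos [ 0.5773 -0.0982  0.0805]
t 15.12 cw 59.42 Tz -0.045 jt7 0.262 F [-1.  -3.9  2.7] T [-0.87  0.09 -0.05] pos [ 0.5773 -0.0982  0.0805]
t 15.25 cw 59.38 Tz -0.078 jt7 -0.111 F [ 0.1 -3.4  3.8] T [-0.92  0.01 -0.08] pos [ 0.5773 -0.0983  0.0806]
```

```bash
python3 -m inch '[[0,0,0,0,0,0.005]]' >/dev/null; python3 r.py
python3 -m inch '[[0,0,0,0,0,0]]' >/dev/null; python3 r.py
```

```text
t 15.38 cw 59.97 Tz -0.028 jt7 0.220 F [-0.1 -3.5  2.9] T [-0.94  0.03 -0.03] pos [ 0.5773 -0.0982  0.0805]
t 15.50 cw 59.96 Tz -0.003 jt7 -0.087 F [-0.9 -4.1  3.9] T [-1.    0.01 -0.  ] pos [ 0.5773 -0.0982  0.0806]
```

```bash
python3 -m inch '[[0,0,0,0,0,0.005]]' >/dev/null; python3 r.py
python3 -m inch '[[0,0,0,0,0,0]]' >/dev/null; python3 r.py
```

```text
t 15.62 cw 60.57 Tz 0.135 jt7 0.178 F [-0.1 -3.9  3.4] T [-0.97  0.02  0.13] pos [ 0.5773 -0.0982  0.0805]
t 15.75 cw 60.57 Tz 0.044 jt7 -0.132 F [-0.9 -2.9  3.8] T [-1.04  0.04  0.04] pos [ 0.5773 -0.0982  0.0805]
```

```bash
python3 -m inch '[[0,0,0,0,0,0.005]]' >/dev/null; python3 r.py
python3 -m inch '[[0,0,0,0,0,0]]' >/dev/null; python3 r.py
```

```text
t 15.88 cw 61.18 Tz 0.199 jt7 0.109 F [-0.4 -3.9  3.2] T [-1.03 -0.06  0.2 ] pos [ 0.5773 -0.0982  0.0805]
t 16.00 cw 61.17 Tz 0.102 jt7 -0.187 F [ 0.2 -3.4  3.3] T [-1.  -0.   0.1] pos [ 0.5773 -0.0982  0.0806]
```

```bash
python3 -m inch '[[0,0,0,0,0,0.004]]' >/dev/null; python3 r.py
python3 -m inch '[[0,0,0,0,0,0]]' >/dev/null; python3 r.py
```

```text
t 16.12 cw 61.65 Tz 0.155 jt7 0.076 F [ 1.2 -4.5  3.6] T [-1.06 -0.1   0.16] pos [ 0.5773 -0.0982  0.0805]
t 16.25 cw 61.65 Tz 0.065 jt7 -0.139 F [ 0.  -4.2  3.6] T [-1.07 -0.1   0.07] pos [ 0.5773 -0.0983  0.0805]
```

```bash
python3 -m inch '[[0,0,0,0,0,0.004]]' >/dev/null; python3 r.py
python3 -m inch '[[0,0,0,0,0,0]]' >/dev/null; python3 r.py
```

```text
t 16.38 cw 62.13 Tz 0.247 jt7 -0.036 F [ 1.6 -4.7  3.7] T [-1.05 -0.14  0.25] pos [ 0.5773 -0.0982  0.0805]
t 16.50 cw 62.12 Tz 0.159 jt7 -0.243 F [ 0.8 -4.   3.5] T [-1.1  -0.21  0.16] pos [ 0.5773 -0.0982  0.0806]
```

```bash
python3 -m inch '[[0,0,0,0,0,0.004]]' >/dev/null; python3 r.py
python3 -m inch '[[0,0,0,0,0,0]]' >/dev/null; python3 r.py
```

```text
t 16.62 cw 62.60 Tz 0.327 jt7 -0.163 F [ 0.2 -4.2  3.4] T [-1.13 -0.2   0.33] pos [ 0.5773 -0.0982  0.0806]
t 16.75 cw 62.61 Tz 0.062 jt7 -0.165 F [ 0.5 -4.6  4. ] T [-1.06 -0.26  0.06] pos [ 0.5773 -0.0982  0.0805]
```

```bash
python3 -m inch '[[0,0,0,0,0,0.004]]' >/dev/null; python3 r.py
python3 -m inch '[[0,0,0,0,0,0]]' >/dev/null; python3 r.py
```

```text
t 16.88 cw 63.10 Tz 0.254 jt7 -0.077 F [ 1.9 -5.1  3.2] T [-1.17 -0.26  0.25] pos [ 0.5773 -0.0983  0.0805]
t 17.00 cw 63.08 Tz 0.224 jt7 -0.279 F [ 0.7 -4.   3.9] T [-1.16 -0.22  0.22] pos [ 0.5773 -0.0982  0.0805]
```

```bash
python3 -m inch '[[0,0,0,0,0,0]]' >/dev/null; python3 r.py
python3 -m inch '[[0,0,0,0,0,0]]' >/dev/null; python3 r.py
python3 -m inch '[[0,0,0,0,0,0.004]]' >/dev/null; python3 r.py
python3 -m inch '[[0,0,0,0,0,0]]' >/dev/null; python3 r.py
python3 -c "
from h import *
shot('scene','s8')";python3 r.py; python3 ang.py s8
```

```text
t 17.12 cw 63.07 Tz 0.172 jt7 -0.211 F [ 0.7 -4.9  2.6] T [-1.16 -0.27  0.17] pos [ 0.5773 -0.0983  0.0805]
t 17.25 cw 63.07 Tz 0.250 jt7 -0.211 F [ 1.1 -5.   3.2] T [-1.17 -0.31  0.25] pos [ 0.5773 -0.0982  0.0805]
t 17.38 cw 63.57 Tz 0.172 jt7 0.002 F [ 0.8 -4.3  3. ] T [-1.19 -0.43  0.17] pos [ 0.5773 -0.0982  0.0805]
t 17.50 cw 63.58 Tz 0.201 jt7 -0.255 F [ 1.  -4.6  4.1] T [-1.14 -0.35  0.2 ] pos [ 0.5773 -0.0983  0.0806]
t 17.55 cw 63.56 Tz 0.172 jt7 -0.213 F [ 0.7 -5.3  2.8] T [-1.2  -0.38  0.17] pos [ 0.5773 -0.0982  0.0805]
s8 (6, np.float64(-65.42222700707548), np.float64(129.70069502865394), array([ 0.59597372, -0.13787058,  0.0735    ]))
too many indices for array: array is 1-dimensional, but 2 were indexed
```

```bash
python3 -m inch '[[0,0,0,0,0,0.004]]' >/dev/null; python3 r.py
python3 -m inch '[[0,0,0,0,0,0]]' >/dev/null; python3 r.py
python3 -m inch '[[0,0,0,0,0,0]]' >/dev/null; python3 r.py
```

```text
t 17.68 cw 64.05 Tz 0.439 jt7 -0.162 F [ 1.5 -4.6  3.7] T [-1.24 -0.4   0.44] pos [ 0.5773 -0.0983  0.0806]
t 17.80 cw 64.05 Tz 0.259 jt7 -0.349 F [ 0.4 -4.8  3.6] T [-1.27 -0.39  0.26] pos [ 0.5773 -0.0982  0.0806]
t 17.93 cw 64.03 Tz 0.305 jt7 -0.296 F [ 1.6 -4.7  3.8] T [-1.23 -0.42  0.31] pos [ 0.5773 -0.0982  0.0805]
```

```bash
python3 -m inch '[[0,0,0,0,0,0.004]]' >/dev/null; python3 r.py
python3 -m inch '[[0,0,0,0,0,0]]' >/dev/null; python3 r.py
python3 -m inch '[[0,0,0,0,0,0]]' >/dev/null; python3 r.py
```

```text
t 18.05 cw 64.54 Tz 0.262 jt7 -0.076 F [ 0.7 -3.8  2.9] T [-1.22 -0.48  0.26] pos [ 0.5773 -0.0982  0.0805]
t 18.18 cw 64.53 Tz 0.236 jt7 -0.271 F [ 1.9 -4.6  3.3] T [-1.24 -0.56  0.24] pos [ 0.5773 -0.0982  0.0805]
t 18.30 cw 64.52 Tz 0.240 jt7 -0.215 F [ 0.6 -4.   2.1] T [-1.29 -0.49  0.24] pos [ 0.5773 -0.0982  0.0806]
```

Torque is now well above any earlier notch (about 0.25 to 0.3 N m), so this is the stop. It is rising more slowly than the stop's stiffness would give, so I'll firm up the grip and look.

```bash
python3 -m inch '[[0,0,0,0,0,0]]' -1 60 |tail -1; python3 r.py
python3 -m inch '[[0,0,0,0,0,0]]' >/dev/null; python3 r.py
python3 -m inch '[[0,0,0,0,0,0.004]]' >/dev/null; python3 r.py
python3 -m inch '[[0,0,0,0,0,0]]' >/dev/null; python3 r.py
python3 -c "
from h import *
shot('scene','s9')
a=load('s9')['img'][180:280,255:355];b=load('s8')['img'][180:280,255:355]
cv2.imwrite('pics/c9.png',cv2.resize(np.hstack([b,a]),(800,400),interpolation=cv2.INTER_CUBIC)[:,:,::-1])"; python3 ang.py s9
```

```text
width: 0.0427
t 18.43 cw 64.52 Tz 0.179 jt7 -0.219 F [ 1.5 -4.5  2.9] T [-1.33 -0.56  0.18] pos [ 0.5773 -0.0982  0.0805]
t 18.55 cw 64.52 Tz 0.239 jt7 -0.218 F [ 1.  -4.5  3.4] T [-1.22 -0.52  0.24] pos [ 0.5773 -0.0982  0.0805]
t 18.68 cw 65.00 Tz 0.386 jt7 -0.209 F [ 0.8 -4.5  3.1] T [-1.29 -0.51  0.39] pos [ 0.5773 -0.0983  0.0806]
t 18.80 cw 65.00 Tz 0.263 jt7 -0.375 F [ 2.1 -5.   3.2] T [-1.31 -0.53  0.26] pos [ 0.5773 -0.0983  0.0805]
s9 (7, np.float64(-66.10833268475629), np.float64(-34.91956381679295), array([ 0.59597372, -0.13787058,  0.0735    ]))
too many indices for array: array is 1-dimensional, but 2 were indexed
```

View pics/c9.png

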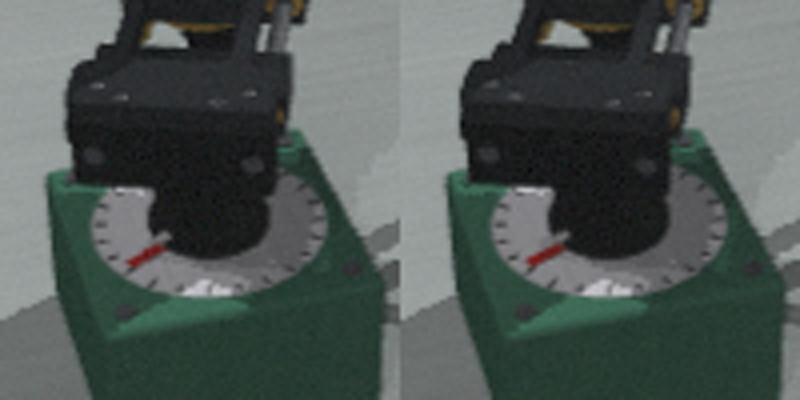

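```bash
python3 -m inch '[[0,0,0,0,0,0.004]]' >/dev/null; python3 r.py
python3 -m inch '[[0,0,0,0,0,0]]' >/dev/null; python3 r.py
python3 -m inch '[[0,0,0,0,0,0]]' >/dev/null; python3 r.py
```

```text
t 18.98 cw 65.48 Tz 0.354 jt7 -0.157 F [ 1.3 -3.8  3.2] T [-1.23 -0.54  0.35] pos [ 0.5773 -0.0983  0.0806]
t 19.10 cw 65.48 Tz 0.264 jt7 -0.335 F [ 0.9 -4.9  3.7] T [-1.3  -0.48  0.26] pos [ 0.5773 -0.0983  0.0806]
t 19.23 cw 65.48 Tz 0.255 jt7 -0.281 F [ 1.6 -5.   1.8] T [-1.36 -0.54  0.26] pos [ 0.5773 -0.0983  0.0806]
```

```bash
python3 -m inch '[[0,0,0,0,0,0.004]]' >/dev/null; python3 r.py
python3 -m inch '[[0,0,0,0,0,0]]' >/dev/null; python3 r.py
python3 -m inch '[[0,0,0,0,0,0]]' >/dev/null; python3 r.py
```

```text
t 19.35 cw 65.95 Tz 0.390 jt7 -0.250 F [ 1.6 -4.   1.6] T [-1.3  -0.61  0.39] pos [ 0.5773 -0.0983  0.0806]
t 19.48 cw 65.95 Tz 0.415 jt7 -0.434 F [ 1.1 -5.1  3. ] T [-1.3  -0.53  0.42] pos [ 0.5773 -0.0983  0.0805]
t 19.60 cw 65.95 Tz 0.361 jt7 -0.374 F [ 2.  -4.2  3.7] T [-1.31 -0.52  0.36] pos [ 0.5773 -0.0983  0.0806]
```

```bash
python3 -m inch '[[0,0,0,0,0,0.003]]' >/dev/null; python3 r.py
python3 -m inch '[[0,0,0,0,0,0]]' >/dev/null; python3 r.py
python3 -m inch '[[0,0,0,0,0,0]]' >/dev/null; python3 r.py
python3 -m inch '[[0,0,0,0,0,0]]' >/dev/null; python3 r.py
python3 -m inch '[[0,0,0,0,0,0]]' >/dev/null; python3 r.py
```

```text
t 19.73 cw 66.31 Tz 0.328 jt7 -0.207 F [ 1.6 -5.3  2.3] T [-1.32 -0.57  0.33] pos [ 0.5773 -0.0983  0.0806]
t 19.85 cw 66.32 Tz 0.315 jt7 -0.332 F [ 1.1 -5.4  3.1] T [-1.31 -0.55  0.32] pos [ 0.5773 -0.0983  0.0805]
t 19.98 cw 66.31 Tz 0.354 jt7 -0.291 F [ 1.5 -4.1  3.4] T [-1.28 -0.54  0.35] pos [ 0.5773 -0.0983  0.0805]
t 20.10 cw 66.31 Tz 0.288 jt7 -0.290 F [ 1.  -4.7  3.6] T [-1.26 -0.62  0.29] pos [ 0.5773 -0.0983  0.0805]
t 20.23 cw 66.32 Tz 0.323 jt7 -0.290 F [ 0.6 -5.2  3.3] T [-1.33 -0.56  0.32] pos [ 0.5773 -0.0983  0.0805]
```

```bash
python3 -m inch '[[0,0,0,0,0,0.004]]' >/dev/null; python3 r.py
python3 -m inch '[[0,0,0,0,0,0]]' >/dev/null; python3 r.py
python3 -m inch '[[0,0,0,0,0,0]]' >/dev/null; python3 r.py
```

```text
t 20.35 cw 66.79 Tz 0.470 jt7 -0.288 F [ 1.4 -5.4  2.7] T [-1.35 -0.57  0.47] pos [ 0.5774 -0.0983  0.0806]
t 20.48 cw 66.79 Tz 0.347 jt7 -0.452 F [ 0.2 -5.3  2.9] T [-1.33 -0.6   0.35] pos [ 0.5773 -0.0983  0.0806]
t 20.60 cw 66.79 Tz 0.378 jt7 -0.398 F [ 0.6 -5.8  3. ] T [-1.35 -0.55  0.38] pos [ 0.5773 -0.0983  0.0805]
```

```bash
python3 -m inch '[[0,0,0,0,0,0.002]]' >/dev/null; python3 r.py
python3 -m inch '[[0,0,0,0,0,0]]' >/dev/null; python3 r.py
python3 -m inch '[[0,0,0,0,0,0]]' >/dev/null; python3 r.py
python3 -m inch '[[0,0,0,0,0,0]]' >/dev/null; python3 r.py
python3 -m inch '[[0,0,0,0,0,0]]' >/dev/null; python3 r.py
```

```text
t 20.73 cw 67.02 Tz 0.548 jt7 -0.423 F [ 1.3 -5.5  3.9] T [-1.38 -0.56  0.55] pos [ 0.5773 -0.0982  0.0806]
t 20.85 cw 67.02 Tz 0.460 jt7 -0.485 F [ 1.  -4.   3.6] T [-1.35 -0.56  0.46] pos [ 0.5773 -0.0983  0.0805]
t 20.98 cw 67.02 Tz 0.479 jt7 -0.459 F [ 1.2 -5.1  3.5] T [-1.32 -0.56  0.48] pos [ 0.5773 -0.0983  0.0806]
t 21.10 cw 67.02 Tz 0.495 jt7 -0.459 F [ 1.9 -5.3  3.1] T [-1.35 -0.61  0.5 ] pos [ 0.5773 -0.0983  0.0805]
t 21.23 cw 67.02 Tz 0.447 jt7 -0.459 F [ 1.8 -5.7  3.9] T [-1.36 -0.57  0.45] pos [ 0.5773 -0.0982  0.0805]
```

The press held at about 0.47 N m total for 0.5 s. After taking off the notch's own roughly 0.1 N m, that is about 0.37 N m on the stop. Now I'll turn back about 62° anticlockwise.

```bash
python3 -m inch '[[0,0,0,0,0,-0.025],[0,0,0,0,0,-0.025],[0,0,0,0,0,-0.025],[0,0,0,0,0,-0.025],[0,0,0,0,0,-0.025]]' >/dev/null; python3 r.py
python3 -m inch '[[0,0,0,0,0,-0.025],[0,0,0,0,0,-0.025],[0,0,0,0,0,-0.025],[0,0,0,0,0,-0.025],[0,0,0,0,0,-0.025]]' >/dev/null; python3 r.py
python3 -m inch '[[0,0,0,0,0,-0.025],[0,0,0,0,0,-0.025],[0,0,0,0,0,-0.025],[0,0,0,0,0,-0.025],[0,0,0,0,0,-0.025]]' >/dev/null; python3 r.py
python3 -m inch '[[0,0,0,0,0,-0.025],[0,0,0,0,0,-0.025],[0,0,0,0,0,-0.025],[0,0,0,0,0,-0.025],[0,0,0,0,0,-0.025]]' >/dev/null; python3 r.py
python3 -m inch '[[0,0,0,0,0,-0.0167],[0,0,0,0,0,0],[0,0,0,0,0,0]]' >/dev/null; python3 r.py
python3 -c "
from h import *
shot('scene','s10')
a=load('s10')['img'][180:280,255:355]
cv2.imwrite('pics/c10.png',cv2.resize(a,(600,600),interpolation=cv2.INTER_CUBIC)[:,:,::-1])"; python3 ang.py s10; python3 r.py
```

```text
t 21.85 cw 51.97 Tz -0.051 jt7 -0.723 F [ 1.3 -5.7  2.5] T [-1.19 -0.49 -0.05] pos [ 0.5773 -0.0982  0.0805]
t 22.48 cw 36.97 Tz -0.044 jt7 -0.720 F [ 1.4 -4.5  3.2] T [-1.15 -0.34 -0.04] pos [ 0.5772 -0.0982  0.0805]
t 23.10 cw 21.97 Tz -0.035 jt7 -0.747 F [ 2.2 -4.5  3. ] T [-1.1  -0.37 -0.03] pos [ 0.5772 -0.0982  0.0805]
t 23.73 cw 6.97 Tz -0.073 jt7 -0.704 F [ 1.2 -4.5  2.3] T [-1.06 -0.39 -0.07] pos [ 0.5771 -0.0982  0.0805]
t 24.10 cw 5.08 Tz -0.086 jt7 0.056 F [ 1.1 -4.7  4.7] T [-1.01 -0.13 -0.09] pos [ 0.5772 -0.0982  0.0805]
s10 (17, np.float64(-63.66750869543), np.float64(117.46231373224026), array([ 0.59645218, -0.13628478,  0.0735    ]))
  ptr (9, np.float64(-7.128547499733568), array([ 0.58542564, -0.09967604]))
t 24.15 cw 5.07 Tz -0.044 jt7 0.046 F [ 0.8 -4.1  4.3] T [-0.98 -0.09 -0.04] pos [ 0.5771 -0.0982  0.0805]
```

View pics/c10.png

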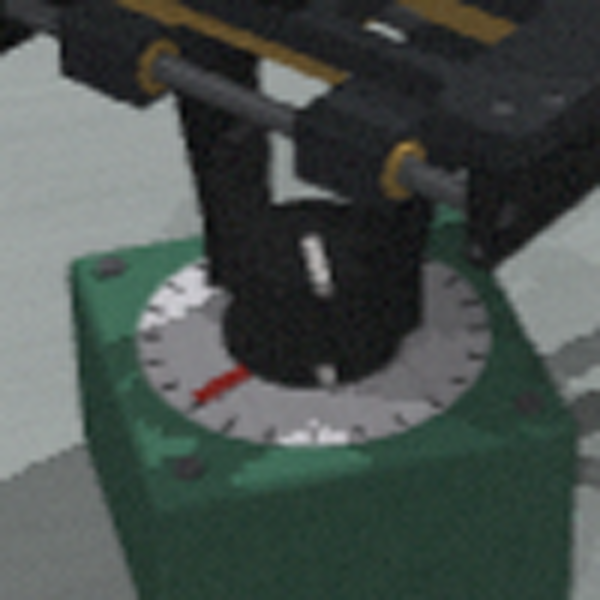

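The hand stays at about −63° and the pointer is near −6°, about 57° apart. I'll nudge it 2.5° further to the middle of the notch, then release.

```bash
python3 -m inch '[[0,0,0,0,0,-0.0125],[0,0,0,0,0,-0.0083],[0,0,0,0,0,0],[0,0,0,0,0,0]]' >/dev/null; python3 r.py
python3 -m inch '[[0,0,0,0,0,0],[0,0,0,0,0,0],[0,0,0,0,0,0],[0,0,0,0,0,0],[0,0,0,0,0,0]]' 0.6; python3 r.py
python3 -m inch '[[0,0,-0.5,0,0,0],[0,0,-1,0,0,0],[0,0,-1,0,0,0],[0,0,-1,0,0,0],[0,0,-1,0,0,0]]'
python3 -c "
from h import *
shot('scene','s11')
a=load('s11')['img'][180:280,255:355]
cv2.imwrite('pics/c11.png',cv2.resize(a,(600,600),interpolation=cv2.INTER_CUBIC)[:,:,::-1])"; python3 ang.py s11; python3 r.py
```

```text
t 24.65 cw 2.53 Tz 0.118 jt7 -0.136 F [-0.8 -4.4  5.2] T [-1.06  0.17  0.12] pos [ 0.5771 -0.0982  0.0805]
time: 25.28
ee_pos: [0.5772, -0.0981, 0.0804]
eef_rot: [0.435, 0.901, 0.0, -0.0]
ft_force: [-0.1, -0.4, 0.2]
width: 0.0693
t 25.27 cw 2.53 Tz -0.007 jt7 -0.001 F [-0.1 -0.4  0.2] T [-0.01 -0.04 -0.01] pos [ 0.5772 -0.0981  0.0804]
time: 25.9
ee_pos: [0.5771, -0.0986, 0.2635]
eef_rot: [0.435, 0.9, 0.0, 0.001]
ft_force: [0.8, -0.6, -0.2]
width: 0.0696
s11 (12, np.float64(-64.99888878237496), np.float64(118.99055176212184), array([ 0.59597372, -0.13787058,  0.0735    ]))
  ptr (17, np.float64(-1.921450334862574), array([ 0.58892523, -0.09871213]))
t 25.95 cw 2.59 Tz 0.013 jt7 0.115 F [ 1.  -0.2  4.1] T [-0.03 -0.13  0.01] pos [ 0.5789 -0.0992  0.2688]
```

View pics/c11.png

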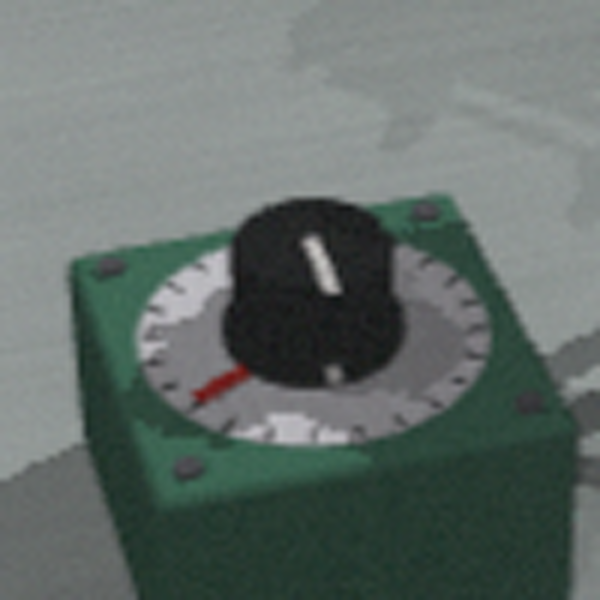

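```bash
python3 -m inch '[[0,0,-1,0,0,0],[0,0,-0.8,0,0,0],[-0.73,-0.58,0,0,0,0],[-0.73,-0.58,0,0,0,0],[-0.73,-0.58,0,0,0,0]]' >/dev/null
python3 -m inch '[[-0.73,-0.58,0,0,0,0],[-0.73,-0.58,0,0,0,0],[-0.73,-0.58,0,0,0,0],[-0.73,-0.58,0,0,0,0],[-0.73,-0.58,0,0,0,0]]' 
python3 -m inch '[[0,0,0,0,0,0],[0,0,0,0,0,0],[0,0,0,0,0,0],[0,0,0,0,0,0]]' 
python3 -c "
from h import *
shot('top','t12'); shot('scene','s12')
t=load('t12')['img'];t0=load('top0')['img']
cv2.imwrite('pics/t12.png',t[:,:,::-1])
a=t[240:330,270:360]
cv2.imwrite('pics/c12.png',cv2.resize(a,(600,600),interpolation=cv2.INTER_CUBIC)[:,:,::-1])"; python3 r.py; python3 ang.py s12
```

```text
time: 27.2
ee_pos: [0.577, -0.3976, 0.3339]
eef_rot: [0.435, 0.901, -0.0, 0.0]
ft_force: [-0.1, 0.2, 0.0]
width: 0.0694
time: 27.7
ee_pos: [0.5777, -0.3955, 0.3329]
eef_rot: [0.434, 0.901, 0.0, 0.0]
ft_force: [0.2, -0.6, 0.4]
width: 0.0695
t 27.80 cw 2.48 Tz 0.033 jt7 -0.004 F [ 0.3 -0.2  0.2] T [-0.07  0.    0.03] pos [ 0.5775 -0.3959  0.3328]
s12 (12, np.float64(-65.12926918759703), np.float64(118.22664425323069), array([ 0.59597372, -0.13787058,  0.0735    ]))
  ptr (16, np.float64(-1.7736388428343264), array([ 0.58816688, -0.098678  ]))
```

View pics/c12.png

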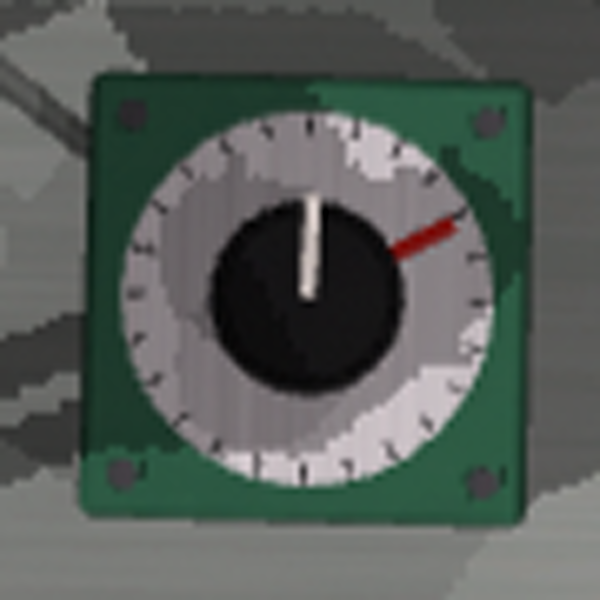

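View pics/s12.png

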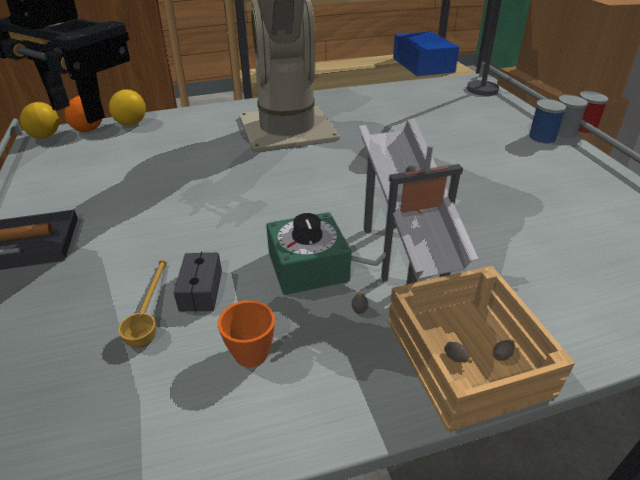

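Top crop: the white pointer runs (308,295)→(314,196), 3.5° clockwise of image-up. The red hand's tip is at (455,225), about 64° clockwise of image-up, so they are about 60° apart. In the scene view the crucible, mould, dipper and sinker are where they started, and the arm is clear. Handing in.

```bash
python3 -c "
from h import *
a=load('top0')['img'].astype(int);b=load('t12')['img'].astype(int)
d=np.abs(a-b).sum(2)>120
for n,(u0,u1,v0,v1) in dict(crucible=(365,420,168,220),mould=(392,446,245,316),dipper=(445,492,222,332),sinker=(280,302,206,226)).items(): print(n,d[v0:v1,u0:u1].mean().round(3))
print(close_job())"
```

```text
crucible 0.0
mould 0.0
dipper 0.003
sinker 0.0
the job is handed in; nothing more can be done
None
```

I turned the dial clockwise until it came up against its stop, four clicks from where it started, turned it back four clicks and let go. The job was handed in at about 28 s; it reports no verdict.

- **Pressing the stop:** the measured torque was about 0.47 N m for 0.5 s, with one noisy reading of 0.55. That includes roughly 0.1 N m from the click notch itself, so I estimate about 0.37 N m on the stop. The split between the two is an estimate, because the torque readings scatter by about 0.05 N m. The pads also crept a few degrees on the dial while pressing.
- **Final position:** the top view puts the white pointer about 60–61° anticlockwise of the red hand. The scene view gives 59–63° depending on how the hand is measured. Both fit four clicks and rule out three or five.
- **Everything else:** comparing the top view before and after, the crucible, mould, dipper and sinker show practically no change. The arm is clear of everything.

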